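# Seat the lens nest plate on its locating pins and swing the clamp over it

## Task

The aluminium nest plate lies askew in the fixture, one end propped up on the two locating pins. Nudge it slowly along between the guide rails with your fingertips until its two small holes drop over the pins and it lies flat on the base, then push the clamp arm round by its knob, over the plate, until it is fully home against its stop. Only push: do not pick the plate up, and leave the lens blank, the centering cup and the lens gauge where they are.

Things in the scene. Friction and masses are not known exactly. Their poses are not given: they have to be found in the camera images.
- base: fixture base: dark steel slab 132 (x) x 256 (y) x 15 mm thick, fixed. Origin: centre of its underside, on the counter; z up. Two steel guide rails along y (y = -114 to +58 mm), 12 mm wide and 12 mm high above the slab, inner faces at x = +-51.2 mm. A round clamp post, 20 mm in diameter, at x 0, y +105 mm. The slab is bare from y = -128 mm up to the plate, which must be nudged along +y
- pins (a point): on the slab (15 mm above the counter), midway between the two fixed bullet-nosed steel pins, which stand at 35 mm either side along the base's x; each is 10 mm in diameter and 8 mm high. They lie hidden under the plate at the start. Axes as the base
- nest_mid (a point): centre, half-way up, of the loose aluminium nest plate, 100 (x) x 130 (y) x 10 mm, 0.3 kg; axes as the base within 1.2 mm side play in the rails. Two 13 mm holes at x +-35, y +25 mm, a 46 mm lens opening at y -20 mm. Starts 16 to 34 mm short of home (to -y), its +y end propped 9 mm up on the pins. Slides at 1 to 3 N; at about 20 mm/s it drops over the pins and stops, pushed fast it can skip over
- home (a point): the point fixed on the base where the plate's centre lies when the plate is seated flat over the pins: x 0, y 0 of the base, 20 mm above the counter; axes as the base
- pivot (a point): vertical axis of the swing clamp, on the base at x 0, y +105 mm, 32 mm above the counter (half-way up the clamp arm); axes as the base. The arm's stop, an upright pin 6 mm in diameter reaching 35 mm above the counter, stands at x +12, y +90 mm of the base
- knob (a point): centre of the clamp's black upright knob, 18 mm in diameter, from 39 to 65 mm above the counter, 60 mm from the pivot axis. It stands on the steel clamp arm, 18 mm wide, reaching 72 mm from the pivot, 27 to 37 mm above the counter: it clears a seated plate by 2 mm, but not one still up on the pins
- clamp (a joint): angle of the clamp arm in rad: 0 = fully home on its stop, the arm pointing along the base's -y over the middle of the plate's end; it grows clockwise seen from above, at 1.57 the arm points along the base's -x, greatest 2.1. It stays where it is left; moving it takes about 1 N at the knob
- blank: frosted glass lens blank, a loose disc 60 mm in diameter and 15 mm thick, lying on the counter; origin at the centre of its underside. Not to be disturbed
- cup: black bakelite centering cup, loose, 56 mm in diameter, 42 mm high, standing on the counter; origin at the centre of its underside. Not to be disturbed
- gauge: aluminium lens gauge with a chrome dial face, loose, lying on its back: round case 58 mm in diameter, 17 mm thick, with a foot and three short feelers reaching 51 mm from the dial's centre towards its -x; origin at the centre of the underside of the case. Not to be disturbed
There are look-alikes about, which are no part of the job. What is shaped like the part that bears nest_mid but black or green is not meant.

How it is judged:
By the outcome, as a careful person would: the job done as asked, in the order asked, and still so for the second after the job is handed in, with the robot touching nothing.
It also fails if it takes over 45 s, if anything falls off the work surface, if the arm or the gripper's body presses on something with over 40 N, if the wrist force passes 120 N, or if a joint passes its speed limit or range.

## Robot

A 7-joint arm with a two-finger parallel gripper is mounted at the origin on the work surface. World frame = base frame: x ahead of the robot, y to its left, z up, the work surface at z = 0. Lengths are in m, angles in rad, forces in N, time in s.
With the tool pointing down it reaches from about 0.35 to 0.9 m from the base axis. Payload 8.1 kg.
Tool frame: the origin (TCP) lies where the fingers leave the gripper's body, on its centre line; the fingertips stand 66 mm ahead of it and the grasp point (between the pads) lies 47 mm ahead of it (arm.tip_reach is the distance from the TCP to the fingertips, in m); z points along the fingers, y is the direction in which the jaws open and shut (so a half turn about z gives the same grasp; the last joint's range is limited). The gripper opens to 92 mm and grips with 3 to 60 N. Pads are 19 mm wide; open, the fingers measure 130 mm over their backs; the gripper's body (75 mm by 190 mm) begins 47 mm behind the grasp point.
Start: joints at [1.027, 0.434, 0.025, 1.573, -0.012, 1.134, -0.075], TCP at [0.267, -0.565, 0.292] pointing down, gripper open.
Joint ranges: [-2.62, 2.62], [-0.44, 2.09], [-1.27, 1.32], [0.08, 2.57], [-1.32, 4.46], [0.12, 2], [-2.74, 2.74]. Speed limits (rad/s): [2.22, 2.22, 3.01, 3.01, 3.14, 3.14, 3.14].

## Interface

Orientations are given as a rotation vector (axis times angle).
In Python, from cell import arm gives the robot as it stands.
- The arm moves only by the tool carry_out, never from a script. Its argument "plan" is a list of rows, each a list of 5 numbers: the shift along the world's x, y, z in cm, then the turn about the world's z in rad, then the finger opening in cm, from 0 to 9.18. In form: [[tx, ty, tz, spin, fingers], ...]. A call has 1 to 20 rows; each row is the pose to reach, as a shift and turn from the pose measured when the call began; what a row does not reach only later rows make up. A row lasts 1/10 s, in which the tool goes at most 50 mm and 8.59 degrees, less where a joint would pass 70% of its speed; a pose out of reach is approached as far as the arm can. A call with a gripper value outside its range is refused whole. The fingers move at their own pace and stop on an object; "squeeze" is the grip in N (left out, the last holds). Time passes only in rows, so rows that repeat a pose let the fingers close. It gives the time, the measured TCP pose, the force and the opening at its end, in the units of the state.
- arm.observe(): the state, without advancing time (a new reading comes with each control period).
- arm.get_image(name): name is "side" or "top" or "wrist"; returns (picture, depth): 400x640x3 uint8, red, green, blue; 400x640 float32, m along the optical axis (not along the pixel's ray), 0 where there is no reading.
- arm.get_calibration(name): a dict with "intrinsics" (3x3 intrinsics, pixels), "rvec" (rotation vector, rad) and "tvec" (3), from world to camera coordinates, as OpenCV has them; the wrist camera has in their place "tool_from_camera" (4x4, takes a point from camera to tool coordinates, whose origin is the TCP and whose axes are the flange's). Camera axes: x right, y down, z forward; pixel columns grow to the right and rows downward; lengths in m; the calibration is good to about 2 mm. A picture is of the moment at which its call begins: read the wrist's pose just before it. get_calibration takes no time and is no camera call.
- arm.sign_off(): hands the job in, once; it reports no verdict.
The state is a dict: "clock": time; "joints": joint angles; "dq": joint speeds; "joint_efforts": joint torques, N m; "position": TCP position; "ee_rot": TCP orientation; "force": force on the tool from outside, world axes, zero at the start; "ft_torque": the same for the moment, N m; "width": opening from 0.0 (shut) to 1.0 (fully open).
Only numpy, scipy, OpenCV 4.12 (cv2) and the standard library are available. Lean on these libraries where they do the work, as an engineer would, in place of code of your own. Each camera call takes 0.05 s, during which the arm holds its last target. There are 200 camera calls.

## Working session

There is one attempt and no reset: what is moved stays moved. The work goes in short steps, Python scripts to look and compute and a tool call to move; the robot and the scene stay as the last step left them, time stands still between calls to the robot, and variables do not carry over. Pictures are saved under pics/ and viewed, about 8 in all and at most 12, crops included, and the job is handed in when it is done.

Besides the shell and the picture viewer there is one more tool, called as a command line: name --pt "numbers of a row" for each row, then --argument value for the rest. carry_out: Moves the arm, as the interface text tells. Its arguments: {"type":"object","properties":{"plan":{"type":"array"},"squeeze":{"type":"number"}},"required":["plan"]}

```bash
mkdir -p pics; ls; cat > h.py <<'E'
import numpy as np, cv2
from cell import arm
def world(name, depth, cal=None, s=None):
    c=arm.get_calibration(name) if cal is None else cal
    K=np.array(c["intrinsics"]); 
    v,u=np.mgrid[0:depth.shape[0],0:depth.shape[1]]
    p=np.stack([(u-K[0,2])/K[0,0]*depth,(v-K[1,2])/K[1,1]*depth,depth],-1)
    if "rvec" in c:
        R=cv2.Rodrigues(np.array(c["rvec"],float))[0]; t=np.array(c["tvec"]).ravel()
        return (p-t)@R
    T=np.array(c["tool_from_camera"]); R=cv2.Rodrigues(np.array(s["ee_rot"],float))[0]
    return (p@T[:3,:3].T+T[:3,3])@R.T+np.array(s["position"])
def shot(name):
    s=arm.observe(); im,d=arm.get_image(name)
    return im,d,world(name,d,s=s)
def save(im,f): cv2.imwrite("pics/"+f,cv2.cvtColor(im,cv2.COLOR_RGB2BGR))
E
python3 - <<'E'
from h import *
for n in ("top","side"):
    im,d,w=shot(n); save(im,n+"0.png"); np.savez("/tmp/%s0.npz"%n,im=im,d=d,w=w)
s=arm.observe();print(s)
c=arm.get_calibration("top");print(c)
E
```

```text
pics
{'clock': 0.1, 'joints': array([ 1.0273758 ,  0.4351639 ,  0.02495908,  1.57398374, -0.01159951,
        1.13396301, -0.0750984 ]), 'dq': array([-0.000891  , -0.00218555,  0.00261255, -0.00145782, -0.00074568,
        0.00143204, -0.00240725]), 'joint_efforts': array([ 2.61939669e-03, -6.69118524e+01,  9.87816900e-01, -3.15143144e+01,
       -6.05437928e-02,  3.75010504e-02,  7.03412411e-06]), 'position': array([ 0.26649686, -0.56495339,  0.29152527]), 'ee_rot': array([-3.06433249e+00, -6.86477205e-01,  6.53833669e-04]), 'force': array([ 0.18633588, -0.40056935,  0.17350851]), 'ft_torque': array([-0.00304993,  0.02887145,  0.04877001]), 'width': 1.0004271518759746}
{'intrinsics': array([[479.86994777,   0.        , 321.46817645],
       [  0.        , 479.86994777, 204.09551191],
       [  0.        ,   0.        ,   1.        ]]), 'rvec': array([ 2.10567167, -2.12989982,  0.18656109]), 'tvec': array([-0.00833092,  0.58021636,  0.90807208])}
```

View pics/top0.png

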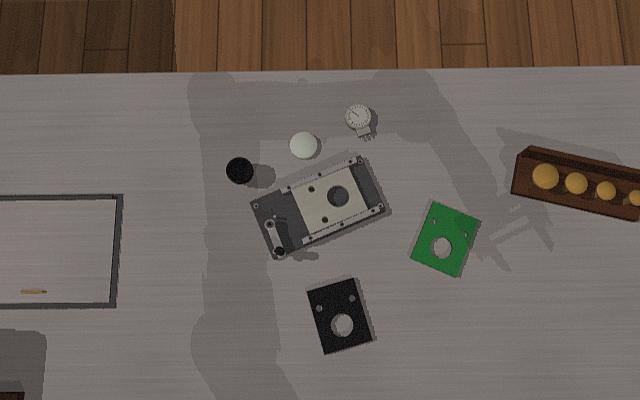

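View pics/side0.png

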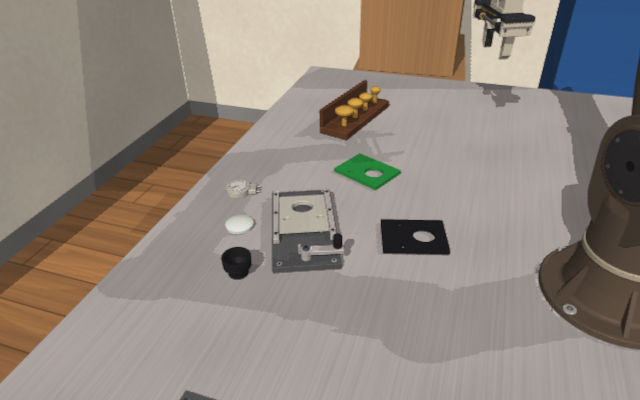

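The top view shows the fixture around (320,205), with the clamp post near (270,222), the knob at (279,251) and the plate's opening at (338,196). The cup is at (240,170), the blank at (303,145) and the gauge at (358,118). The black and green plates are decoys.

```bash
python3 - <<'E'
from h import *
z=np.load("/tmp/top0.npz");im,d,w=z["im"],z["d"],z["w"]
print("table z",np.median(w[300:380,420:500,2]), w[200,330],w[250,278])
sub=np.zeros(d.shape,bool);sub[135:275,240:400]=1
def rect(m,name):
    n,l,st,c=cv2.connectedComponentsWithStats(m.astype(np.uint8))
    i=1+np.argmax(st[1:,4]);P=w[l==i]
    r=cv2.minAreaRect((P[:,:2]*1000).astype(np.float32));print(name,st[i],np.round(r[0],1),np.round(r[1],1),r[2],"zmed",np.median(P[:,2]),np.round(cv2.boxPoints(r),0).tolist());return l==i
m=rect(sub&(w[...,2]>0.009),"slab")
k=sub&(w[...,2]>0.05);print("knob",k.sum(),np.round(np.median(w[k],0),4))
v=im.astype(int).min(-1)
p=rect(m&(v>135),"plate")
print("v hist",np.percentile(v[m],[10,50,90]))
out=cv2.resize(im[130:280,230:400],None,fx=4.5,fy=4,interpolation=cv2.INTER_CUBIC);save(cv2.resize(im[130:280,230:400],None,fx=4,fy=4,interpolation=cv2.INTER_CUBIC),"crop0.png")
E
```

```text
table z -0.0008438787059931684 [ 0.59597752 -0.03247998  0.01543632] [0.48805425 0.07065116 0.06480036]
slab [ 250  156  136  104 7626] [533.  -27.1] [242.2 256.3] 22.974971771240234 zmed 0.023329365974556315 [[372.0, 44.0], [472.0, -192.0], [695.0, -98.0], [595.0, 138.0]]
knob 164 [ 0.4007 -0.0252  1.0001]
plate [268 228   3   2   4] [533.7  92.7] [4.6 2. ] 62.93013000488281 zmed 0.03623477040078476 [[532.0, 91.0], [534.0, 90.0], [536.0, 94.0], [534.0, 95.0]]
v hist [ 42.  72. 121.]
```

View pics/crop0.png

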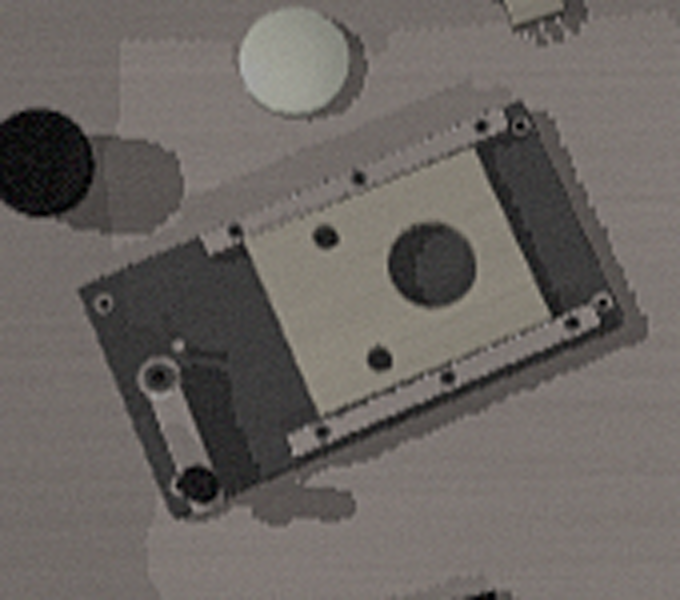

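```bash
python3 - <<'E'
from h import *
z=np.load("/tmp/top0.npz");im,d,w=z["im"],z["d"],z["w"]
c=arm.get_calibration("top");K=c["intrinsics"];R=cv2.Rodrigues(c["rvec"])[0];C=-R.T@c["tvec"]
def ray(u,v,h):
    q=R.T@np.array([(u-K[0,2])/K[0,0],(v-K[1,2])/K[1,1],1]);return C+q*(h-C[2])/q[2]
cr=lambda u,v,h: ray(230+(u+.5)/4-.5,130+(v+.5)/4-.5,h)
print("cam",C)
# slab corners at z=15mm
S=np.array([cr(80,290,.015),cr(522,101,.015),cr(622,322,.015),cr(175,517,.015)])[:,:2]
ctr=S.mean(0);yv=(S[0]+S[3]-S[1]-S[2])/2;print("corner ctr",ctr,"len",np.linalg.norm(yv),"wid",np.linalg.norm((S[0]+S[1]-S[2]-S[3])/2),"yaw y-axis",np.degrees(np.arctan2(yv[1],yv[0])))
ok=(d>0)&(w[...,2]>.008)&(w[...,2]<.045);ok[:135]=0;ok[275:]=0;ok[:,:248]=0;ok[:,400:]=0
n,l,st,_=cv2.connectedComponentsWithStats(cv2.morphologyEx(ok.astype(np.uint8),cv2.MORPH_OPEN,np.ones((5,5))))
i=1+np.argmax(st[1:,4]);r=cv2.minAreaRect((w[l==i][:,:2]*1000).astype(np.float32));print(r,st[i])
yv/=np.linalg.norm(yv);xv=np.array([yv[1],-yv[0]])
B=lambda p:np.round(1000*np.array([(p[:2]-ctr)@xv,(p[:2]-ctr)@yv]),1)
for nm,u,v,h in [("post",158,376,.037),("stop",178,345,.035),("knob",201,484,.065),("nearL",247,240,.033),("nearR",318,418,.033),("farL",477,150,.026),("farR",550,318,.026),("open",432,265,.028),("h1",326,237,.032),("h2",380,359,.032),("rail a",480,126,.027),("rail b",572,323,.027),("rail a2",235,231,.027),("rail b2",322,432,.027),("blank",294,60,.015),("cup",42,162,.042)]:
    p=cr(u,v,h);print(nm,np.round(p[:2],4),B(p))
cal={k:v for k,v in c.items()}
p=ray(358,118,.017);print("gauge",p,B(p))
print("wrist T",arm.get_calibration("wrist")["tool_from_camera"])
E
```

```text
cam [ 0.40068997 -0.02518399  1.00006431]
corner ctr [ 0.58365049 -0.00593588] len 0.253088124725737 wid 0.1295305540392613 yaw y-axis 113.0227763441379
((583.467041015625, -5.707763671875), (132.09564208984375, 256.4890441894531), 22.73678970336914) [ 251  157  134   97 7423]
post [0.5444 0.0919] [  2.1 105.4]
stop [0.5605 0.0821] [13.2 90. ]
knob [0.4868 0.067 ] [-60.6 105. ]
nearL [0.6153 0.0471] [49.9 36.4]
nearR [0.5225 0.0109] [-49.7  39.4]
farL [ 0.6636 -0.0729] [ 47.4 -92.9]
farR [ 0.5737 -0.1086] [-49.3 -90.6]
open [ 0.602  -0.0483] [  0.3 -46.1]
h1 [0.6166 0.0063] [35.1 -1.6]
h2 [ 0.5525 -0.0208] [-34.5  -1.5]
rail a [ 0.6763 -0.0747] [ 58.4 -99.5]
rail b [ 0.5708 -0.1197] [-56.3 -99.7]
rail a2 [0.6216 0.0538] [58.2 40.1]
rail b2 [0.516  0.0092] [-56.3  40.3]
blank [0.7176 0.0234] [134.8 -25.4]
cup [0.6559 0.1524] [128.5 117.4]
gauge [ 0.77515185 -0.09527937  0.017     ] [ 141.3 -157.1]
wrist T [[ 2.55707760e-04 -9.66533501e-01 -2.56540301e-01  6.82023224e-02]
 [ 9.99999605e-01  2.88601489e-05  8.88021715e-04  2.38130992e-04]
 [-8.50898945e-04 -2.56540427e-01  9.66533127e-01 -9.30298908e-02]
 [ 0.00000000e+00  0.00000000e+00  0.00000000e+00  1.00000000e+00]]
```

carry_out --pt "5 6 0 0.1 4" --pt "9 11 0 0.25 4" --pt "13 16 0 0.4 4" --pt "17 21 0 0.55 4" --pt "20 25.5 0 0.7 4" --pt "23 29.5 0 0.85 4" --pt "26 33 0 1 4" --pt "29 36.5 0 1.15 4" --pt "32 40 -2 1.3 4" --pt "34 43 -5 1.4 4" --pt "36 45 -9 1.5 4" --pt "36.2 45.3 -11 1.53 4" --pt "36.2 45.3 -12 1.53 4" --pt "36.2 45.3 -12 1.53 4" --pt "36.2 45.3 -12 1.53 4"

```text
clock: 1.6
position: [0.6281, -0.1124, 0.1714]
ee_rot: [-1.735, -2.617, 0.004]
force: [0.3, -0.9, 0.7]
width: 0.436
```

```bash
python3 - <<'E'
from h import *
s=arm.observe();im,d,w=shot("wrist");save(im,"w1.png");np.savez("/tmp/w1.npz",im=im,d=d,w=w)
print(s["clock"],s["position"],s["ee_rot"],s["force"],s["width"],s["joints"])
ctr=np.array([.5835,-.0058]);a=np.radians(112.9);yv=np.array([np.cos(a),np.sin(a)]);xv=np.array([yv[1],-yv[0]])
p=s["position"][:2]-ctr;print("TCP in base",p@xv*1000,p@yv*1000)
R=cv2.Rodrigues(s["ee_rot"])[0];print("jaw yaw",np.degrees(np.arctan2(R[1,1],R[0,1])),R[2])
E
```

```text
1.6 [ 0.62807117 -0.11242916  0.17136642] [-1.73502435 -2.61692258  0.00356677] [ 0.32061413 -0.8633069   0.73426372] 0.43606033520333 [ 0.36473357  0.61001194 -0.41365456  1.64296828  0.28780059  0.95206733
  0.24854875]
TCP in base -0.43365371662956226 -115.56893733245542
jaw yaw 22.911118137184403 [ 2.03894859e-04 -2.86110302e-03 -9.99995886e-01]
```

View pics/w1.png

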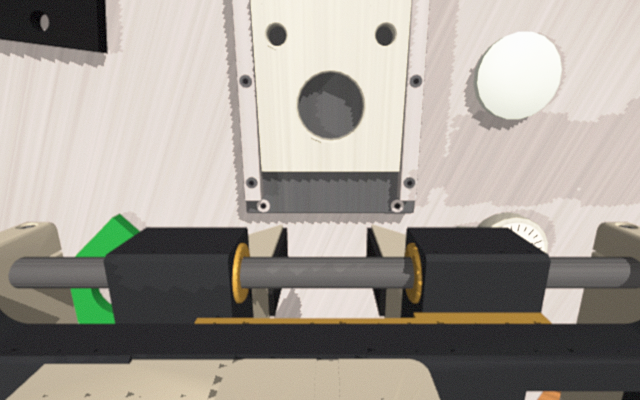

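The wrist view shows the plate's −y edge at row 172, the rails at columns 250 and 412, and the fingers centred between them. The fixture pose agrees. I'll check the edge numerically, then descend.

```bash
cat >> h.py <<'E'
ctr=np.array([.5835,-.0058]);a=np.radians(112.9);yv=np.array([np.cos(a),np.sin(a)]);xv=np.array([yv[1],-yv[0]])
def B(w): return np.stack([(w[...,:2]-ctr)@xv,(w[...,:2]-ctr)@yv,w[...,2]],-1)*1000
E
python3 - <<'E'
from h import *
z=np.load("/tmp/w1.npz");b=B(z["w"])
for r in (20,60,140,160,168,170,172,174,176,190,205): print(r,np.round(b[r,300],1),np.round(b[r,380],1))
print("screws",np.round(b[205,263],1),np.round(b[205,398],1),np.round(b[183,251],1),np.round(b[183,409],1))
E
```

```text
20 [-18.3   4.7  33. ] [32.4  5.  31.3]
60 [-18.9 -18.6  30.2] [ 33.5 -18.5  30.1]
140 [-20.2 -70.9  27.8] [ -0.8 -47.  264.4]
160 [-20.6 -85.2  26.9] [ 36.9 -85.2  26.3]
168 [-20.8 -91.3  25.4] [ 37.3 -91.2  25.3]
170 [-20.9 -92.9  24.7] [ 37.3 -92.6  25.8]
172 [-21.6 -96.   16.2] [ 39.  -96.2  14.9]
174 [-21.7 -97.7  15.7] [ 38.9 -97.5  16.2]
176 [-21.7 -99.2  15.9] [ 39.1 -99.2  15.7]
190 [ -21.9 -110.1   16.1] [  39.3 -109.9   16.8]
205 [ -22.2 -122.3   15.5] [  40.1 -122.3   15.4]
screws [ -51.  -122.2   15.9] [  53.7 -121.7   17.1] [ -56.2 -101.7   28.8] [  58.1 -101.6   28.9]
```

carry_out --pt "0.05 -0.05 -3 0 4" --pt "0 0 -6 0 4" --pt "0 0 -7.5 0 4" --pt "0 0 -8.4 0 4" --pt "0 0 -8.6 0 4" --pt "0 0 -8.6 0 4"

```text
clock: 2.25
position: [0.629, -0.1134, 0.0874]
ee_rot: [1.737, 2.616, -0.002]
force: [0.1, -0.3, 0.8]
width: 0.435
```

carry_out --pt "-0.12 0.28 -0.2 0 4" --pt "-0.23 0.55 -0.25 0 4" --pt "-0.35 0.83 -0.25 0 4" --pt "-0.43 1.01 -0.25 0 4" --pt "-0.51 1.2 -0.25 0 4" --pt "-0.58 1.38 -0.25 0 4" --pt "-0.66 1.57 -0.25 0 4" --pt "-0.74 1.75 -0.25 0 4" --pt "-0.82 1.93 -0.25 0 4" --pt "-0.9 2.12 -0.25 0 4" --pt "-0.97 2.3 -0.25 0 4" --pt "-1.05 2.49 -0.25 0 4" --pt "-1.13 2.67 -0.25 0 4" --pt "-1.21 2.86 -0.25 0 4"

```text
clock: 3.65
position: [0.617, -0.0848, 0.085]
ee_rot: [1.737, 2.616, -0.002]
force: [2.5, -3.8, 2.5]
width: 0.436
```

```bash
cat > look.py <<'E'
import sys
from h import *
s=arm.observe();im,d,w=shot("wrist");save(im,sys.argv[1]);b=B(w)
print(s["clock"],np.round(B(s["position"]),1),"F base",np.round([s["force"][:2]@xv,s["force"][:2]@yv,s["force"][2]],1))
# plate z profile along centre-line strip, from valid pixels with |x| near 18..25
for sx in (-22,22):
    m=(d>0)&(abs(b[...,0]-sx)<3)&(b[...,2]<45)
    print(sx,[(y,round(float(np.median(b[...,2][m&(abs(b[...,1]-y)<2)])),1)) if (m&(abs(b[...,1]-y)<2)).any() else (y,None) for y in range(-80,90,10)])
E
python3 look.py w2.png
```

```text
3.65 [  0.1 -85.8  85. ] F base [ 0.8 -4.5  2.5]
-22 [(-80, 28.4), (-70, 26.0), (-60, 26.7), (-50, 27.4), (-40, 27.7), (-30, 25.1), (-20, 29.6), (-10, 30.7), (0, 31.6), (10, 32.4), (20, 33.0), (30, None), (40, None), (50, None), (60, None), (70, None), (80, None)]
22 [(-80, 32.4), (-70, 26.0), (-60, 26.7), (-50, 27.6), (-40, 25.0), (-30, 16.1), (-20, 28.8), (-10, 30.8), (0, 31.6), (10, 32.3), (20, 33.3), (30, None), (40, None), (50, None), (60, None), (70, None), (80, None)]
```

carry_out --pt "-0.08 0.18 0 0 4" --pt "-0.16 0.37 0 0 4" --pt "-0.23 0.55 0 0 4" --pt "-0.31 0.74 0 0 4" --pt "-0.37 0.88 0 0 4" --pt "-0.41 0.97 0 0 4"

```text
clock: 4.3
position: [0.6127, -0.0749, 0.0849]
ee_rot: [1.737, 2.616, -0.002]
force: [2.5, -4.2, -2.1]
width: 0.434
```

```bash
python3 look.py w3.png
```

```text
4.3 [ -0.  -75.   84.9] F base [ 0.7 -4.9 -2.1]
-22 [(-80, 15.7), (-70, 25.1), (-60, 25.7), (-50, 25.6), (-40, 25.5), (-30, 25.3), (-20, 22.2), (-10, 25.1), (0, 25.6), (10, 25.7), (20, 25.5), (30, 25.4), (40, None), (50, None), (60, None), (70, None), (80, None)]
22 [(-80, 15.5), (-70, 31.4), (-60, 25.7), (-50, 25.5), (-40, 25.6), (-30, 24.3), (-20, 16.2), (-10, 24.0), (0, 25.6), (10, 25.5), (20, 25.6), (30, 25.5), (40, None), (50, None), (60, None), (70, None), (80, None)]
```

Plate heights now read a uniform 25.5 mm, so it has dropped flat. I'll back off, rise and take a look.

carry_out --pt "0.2 -0.46 0 0 4" --pt "0.5 -1.1 0 0 4" --pt "0.8 -1.8 1 0 4" --pt "0.9 -2.2 5 0 2" --pt "0.9 -2.2 8.5 0 0" --pt "0.9 -2.2 9 0 0" --pt "0.9 -2.2 9 0 0"

```text
clock: 5.05
position: [0.6226, -0.0974, 0.1769]
ee_rot: [1.736, 2.613, 0.0]
force: [-0.4, 0.7, -1.2]
width: 0.137
```

```bash
python3 look.py w4.png
```

```text
5.05 [  0.4 -99.6 176.9] F base [-0.1  0.8 -1.2]
-22 [(-80, 15.6), (-70, 15.7), (-60, 25.7), (-50, 25.2), (-40, 25.4), (-30, 25.1), (-20, 22.0), (-10, 25.2), (0, 25.6), (10, 25.4), (20, 25.4), (30, 25.4), (40, None), (50, None), (60, None), (70, None), (80, None)]
22 [(-80, 15.3), (-70, 15.7), (-60, 25.4), (-50, 25.5), (-40, 25.7), (-30, 24.4), (-20, 15.8), (-10, 23.5), (0, 25.4), (10, 25.5), (20, 25.5), (30, 25.4), (40, None), (50, None), (60, None), (70, None), (80, None)]
```

View pics/w4.png

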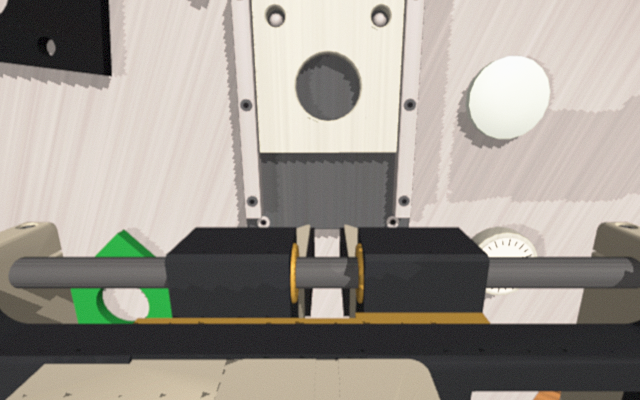

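The pins show as bright tips in both holes, at (276,17) and (380,17), and the plate is flat and seated. Next I move behind the knob.

carry_out --pt "-3 4 0 0 0" --pt "-6 8 0 0 0" --pt "-9 12 0 0 0" --pt "-12 16 0 0 0" --pt "-14 18.4 0 0 0" --pt "-14.8 19.4 0 0 0" --pt "-14.8 19.4 -1 0 0" --pt "-14.8 19.4 -1 0 0"

```text
clock: 5.9
position: [0.4738, 0.0951, 0.1636]
ee_rot: [1.739, 2.615, -0.005]
force: [-0.8, -0.7, 0.9]
width: -0.0
```

```bash
python3 - <<'E'
from h import *
s=arm.observe();print(s["clock"],B(s["position"]),s["width"],s["joints"])
im,d,w=shot("top");save(cv2.resize(im[110:300,200:420],None,fx=3,fy=3,interpolation=cv2.INTER_CUBIC),"t5.png")
im,d,w=shot("side");save(cv2.resize(im[150:300,200:380],None,fx=4,fy=4,interpolation=cv2.INTER_CUBIC),"s5.png")
E
```

```text
5.9 [-61.79113678 135.67558147 163.57087696] -0.00047137139004312887 [ 0.05929779  0.41500351 -0.47553469  2.02974835  0.27548835  0.75980638
 -0.18664636]
```

View pics/s5.png

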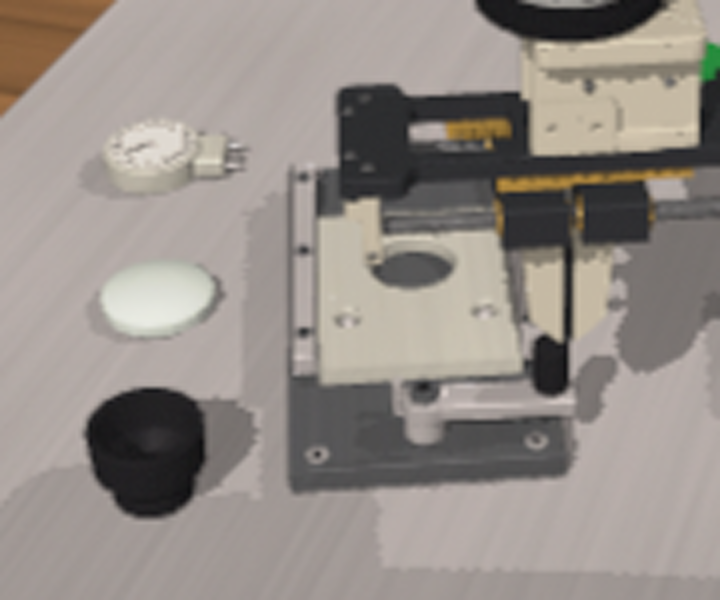

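The side crop shows the plate flat with pin tips in both holes, and the fingertips above and behind the knob. Now I descend and work out the arc.

carry_out --pt "0 0 -2.5 0 0" --pt "0 0 -4.5 0 0" --pt "0 0 -5.2 0 0" --pt "0 0 -5.2 0 0"

```text
clock: 6.4
position: [0.4744, 0.0941, 0.1116]
ee_rot: [1.743, 2.613, -0.006]
force: [0.3, -0.2, 0.3]
width: 0.003
```

```bash
cat > arc.py <<'E'
import sys
from h import *
s=arm.observe();b=B(s["position"]);R=cv2.Rodrigues(s["ee_rot"])[0]
jaw=np.degrees(np.arctan2(R[1,1],R[0,1]))-22.9
print(s["clock"],"base",np.round(b,1),"spin now",round(np.radians((jaw+90)%180-90),3),"F",np.round(s["force"],1))
g=19
for th in np.arange(1.6,-0.11,-.1):
    k=np.array([0,105])+60*np.array([-np.sin(th),-np.cos(th)])-g*np.array([np.cos(th),-np.sin(th)])
    w=ctr+(k[0]*xv+k[1]*yv)/1000; print(round(th,2),np.round((w-s["position"][:2])*100,2),round(1.57-th,2))
E
python3 arc.py
```

```text
6.4 base [-61.6 134.4 111.6] spin now -0.006 F [ 0.3 -0.2  0.3]
1.6 [ 0.54 -0.72] -0.03
1.5 [ 0.61 -1.34] 0.07
1.4 [ 0.75 -1.95] 0.17
1.3 [ 0.94 -2.55] 0.27
1.2 [ 1.19 -3.13] 0.37
1.1 [ 1.5  -3.68] 0.47
1.0 [ 1.86 -4.19] 0.57
0.9 [ 2.28 -4.67] 0.67
0.8 [ 2.73 -5.1 ] 0.77
0.7 [ 3.23 -5.48] 0.87
0.6 [ 3.77 -5.82] 0.97
0.5 [ 4.33 -6.09] 1.07
0.4 [ 4.92 -6.31] 1.17
0.3 [ 5.53 -6.47] 1.27
0.2 [ 6.15 -6.57] 1.37
0.1 [ 6.78 -6.61] 1.47
-0.0 [ 7.41 -6.58] 1.57
-0.1 [ 8.03 -6.49] 1.67
```

carry_out --pt "0.3 -0.4 0 0 0" --pt "0.55 -0.75 0 0 0" --pt "0.57 -1.03 0 0.02 0" --pt "0.61 -1.34 0 0.07 0" --pt "0.68 -1.65 0 0.12 0" --pt "0.75 -1.95 0 0.17 0" --pt "0.84 -2.25 0 0.22 0" --pt "0.94 -2.55 0 0.27 0" --pt "1.06 -2.84 0 0.32 0" --pt "1.19 -3.13 0 0.37 0" --pt "1.34 -3.41 0 0.42 0" --pt "1.5 -3.68 0 0.47 0" --pt "1.68 -3.94 0 0.52 0" --pt "1.86 -4.19 0 0.57 0" --pt "2.07 -4.43 0 0.62 0" --pt "2.28 -4.67 0 0.67 0" --pt "2.5 -4.89 0 0.72 0" --pt "2.73 -5.1 0 0.77 0"

```text
clock: 8.2
position: [0.502, 0.0427, 0.1121]
ee_rot: [0.63, 3.075, -0.006]
force: [-0.2, 1.3, 1.4]
width: 0.001
```

```bash
python3 arc.py; python3 - <<'E'
from h import *
im,d,w=shot("side");save(cv2.resize(im[150:300,200:380],None,fx=4,fy=4,interpolation=cv2.INTER_CUBIC),"s6.png")
E
```

```text
8.2 base [-56.2  76.4 112.1] spin now 0.767 F [-0.2  1.3  1.4]
1.6 [-2.21  4.42] -0.03
1.5 [-2.14  3.8 ] 0.07
1.4 [-2.01  3.19] 0.17
1.3 [-1.82  2.59] 0.27
1.2 [-1.56  2.01] 0.37
1.1 [-1.25  1.46] 0.47
1.0 [-0.89  0.95] 0.57
0.9 [-0.48  0.47] 0.67
0.8 [-0.02  0.04] 0.77
0.7 [ 0.48 -0.34] 0.87
0.6 [ 1.01 -0.68] 0.97
0.5 [ 1.58 -0.95] 1.07
0.4 [ 2.16 -1.17] 1.17
0.3 [ 2.77 -1.33] 1.27
0.2 [ 3.39 -1.43] 1.37
0.1 [ 4.02 -1.47] 1.47
-0.0 [ 4.65 -1.44] 1.57
-0.1 [ 5.27 -1.35] 1.67
```

View pics/s6.png

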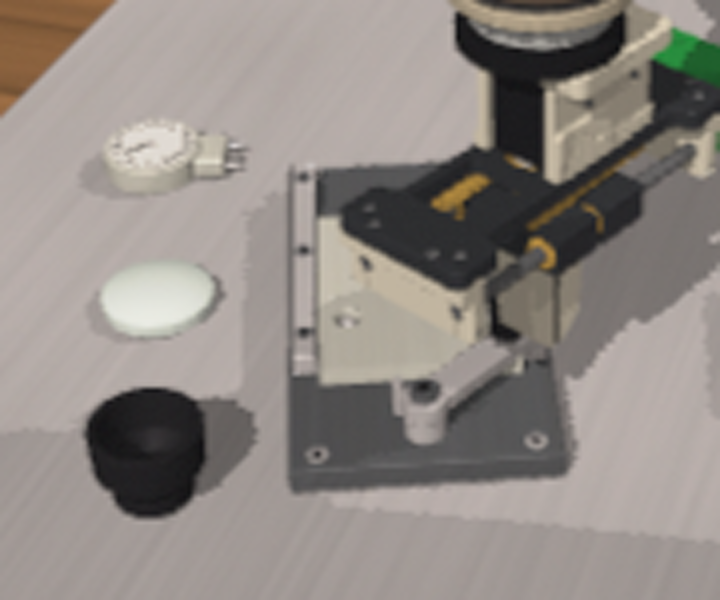

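The arm has swung about halfway, running from (425,400) to (520,350), and the finger is behind the knob. I continue to home.

carry_out --pt "0.23 -0.16 0 0.05 0" --pt "0.48 -0.34 0 0.1 0" --pt "0.74 -0.52 0 0.15 0" --pt "1.01 -0.68 0 0.2 0" --pt "1.3 -0.82 0 0.25 0" --pt "1.58 -0.95 0 0.3 0" --pt "1.87 -1.06 0 0.35 0" --pt "2.16 -1.17 0 0.4 0" --pt "2.47 -1.25 0 0.45 0" --pt "2.77 -1.33 0 0.5 0" --pt "3.08 -1.38 0 0.55 0" --pt "3.39 -1.43 0 0.6 0" --pt "3.7 -1.45 0 0.65 0" --pt "4.02 -1.47 0 0.7 0" --pt "4.25 -1.47 0 0.74 0" --pt "4.4 -1.46 0 0.77 0" --pt "4.55 -1.45 0 0.79 0" --pt "4.65 -1.44 0 0.8 0"

```text
clock: 10.05
position: [0.549, 0.0276, 0.1121]
ee_rot: [-0.621, 3.075, -0.004]
force: [0.8, -1.1, -0.5]
width: 0.002
```

```bash
python3 arc.py|sed -n '1p;17,19p'
```

```text
10.05 base [-18.8  44.2 112.1] spin now 1.57 F [ 0.8 -1.1 -0.5]
0.1 [-0.68  0.04] 1.47
-0.0 [-0.05  0.06] 1.57
-0.1 [0.58 0.15] 1.67
```

carry_out --pt "0.09 0.04 0 0 0" --pt "0.18 0.08 0 0 0" --pt "0.18 0.08 0 0 0"

```text
clock: 10.35
position: [0.55, 0.0279, 0.112]
ee_rot: [-0.621, 3.077, -0.005]
force: [-4.7, -3.0, 3.1]
width: 0.006
```

carry_out --pt "0.1 0.05 0 0 0" --pt "0.2 0.08 0 0 0" --pt "0.25 0.1 0 0 0" --pt "0.25 0.1 0 0 0"

```text
clock: 10.75
position: [0.5505, 0.0282, 0.1117]
ee_rot: [0.62, -3.078, 0.008]
force: [-10.1, -5.2, 8.6]
width: 0.008
```

The knob stalled at about 11 N, so the arm is on its stop. I back off and rise clear.

carry_out --pt "-0.4 -0.15 0 0 0" --pt "-1 -0.4 0 0 0" --pt "-2 -0.8 0.3 0 0" --pt "-3 -1.2 2 0 0" --pt "-4 -1.6 6 0 0" --pt "-6 -2.4 10 0 0" --pt "-9 -4 13 0 0" --pt "-12 -8 15 0 0" --pt "-14 -12 16 0 0" --pt "-14 -17 16 0 0" --pt "-14 -22 16 0 0" --pt "-14 -26 16 0 0" --pt "-14 -28 16 0 0" --pt "-14 -28 16 0 0" --pt "-14 -28 16 0 0"

```text
clock: 12.25
position: [0.4102, -0.2513, 0.2717]
ee_rot: [0.62, -3.078, 0.007]
force: [0.5, 0.8, -0.5]
width: 0.003
```

```bash
python3 - <<'E'
from h import *
s=arm.observe();print(s["clock"],s["position"],s["force"])
im,d,w=shot("top");save(cv2.resize(im[100:280,220:400],None,fx=3.3,fy=3.3,interpolation=cv2.INTER_CUBIC),"t7.png")
b=B(w)
z0=np.load("/tmp/top0.npz")
k=(d>0)&(b[...,2]>48)&(b[...,2]<75)&(abs(b[...,0])<75)&(abs(b[...,1]-70)<80)
print("knob",k.sum(),b[k].mean(0) if k.any() else 0)
df=abs(im.astype(int)-z0["im"]).max(-1)
for n,(u,v) in dict(blank=(303,145),cup=(240,170),gauge=(358,120)).items(): print(n,(df[v-18:v+18,u-18:u+18]>40).sum())
m=(d>0)&(abs(b[...,0])<40)
print([(y,round(float(np.median(b[...,2][m&(abs(b[...,0])>28)&(abs(b[...,1]-y)<3)])),1)) for y in range(-70,71,10)])
im,d,w=shot("side");save(cv2.resize(im[150:300,200:380],None,fx=4,fy=4,interpolation=cv2.INTER_CUBIC),"s7.png")
E
```

```text
12.25 [ 0.41016673 -0.25133706  0.27165433] [ 0.54485017  0.84976085 -0.46614073]
knob 70 [-0.98241776 45.33238908 63.34402824]
blank 0
cup 0
gauge 0
[(-70, 14.1), (-60, 23.6), (-50, 24.6), (-40, 24.1), (-30, 24.1), (-20, 24.5), (-10, 24.0), (0, 24.5), (10, 24.6), (20, 24.4), (30, 18.4), (40, 24.2), (50, 24.7), (60, 24.3), (70, 13.9)]
```

View pics/t7.png

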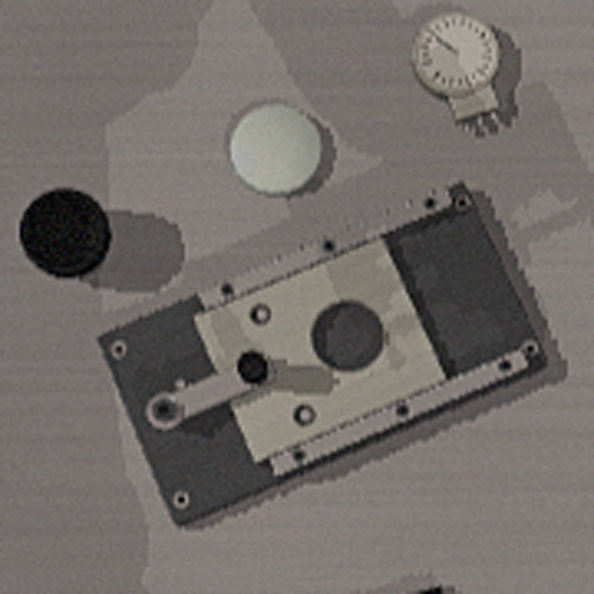

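View pics/s7.png

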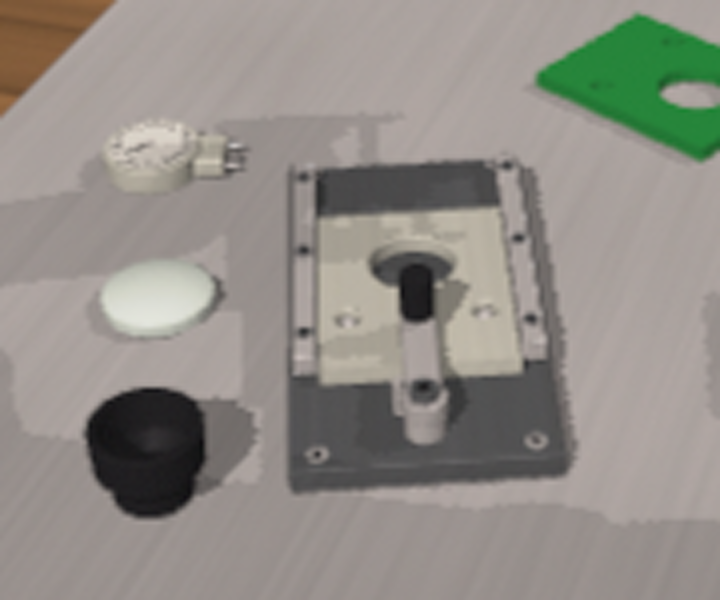

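```bash
python3 - <<'E'
from h import *
c=arm.get_calibration("top");K=c["intrinsics"];R=cv2.Rodrigues(c["rvec"])[0];C=-R.T@c["tvec"]
def cr(u,v,h):
    q=R.T@np.array([(220+(u+.5)/3.3-.5-K[0,2])/K[0,0],(100+(v+.5)/3.3-.5-K[1,2])/K[1,1],1]);return np.round(B(C+q*(h-C[2])/q[2]),1)
print("post",cr(164,410,.039),"knob",cr(253,367,.065),"stop",cr(180,384,.035))
im=cv2.cvtColor(cv2.imread("pics/t7.png"),cv2.COLOR_BGR2GRAY)
m=(im<35).astype(np.uint8);m[:330]=0;m[400:]=0;m[:,:225]=0;m[:,285:]=0
ys,xs=np.nonzero(m);print("knob blob",len(xs),xs.mean(),ys.mean(),cr(xs.mean(),ys.mean(),.06))
# arm edges: bright strip along base y=62..88 at z=37
rgb=cv2.imread("pics/t7.png").astype(int).mean(-1)
Rt=lambda x,y,h:(lambda q:((q[0]/q[2]*K[0,0]+K[0,2]-220+.5)*3.3-.5,(q[1]/q[2]*K[1,1]+K[1,2]-100+.5)*3.3-.5))(R@np.append(ctr+(x*xv+y*yv)/1000,h)+c["tvec"])
for y in (74,80,86,92):
    print(y,[(x,int(rgb[int(round(Rt(x,y,.037)[1])),int(round(Rt(x,y,.037)[0]))])) for x in range(-16,18,2)])
E
```

```text
post [  0.9 104.9  39. ] knob [-1.2 44.6 65. ] stop [12.7 89.9 35. ]
knob blob 662 252.64199395770393 367.58610271903325 [-0.5 44.9 60. ]
74 [(-16, 47), (-14, 43), (-12, 43), (-10, 43), (-8, 88), (-6, 124), (-4, 133), (-2, 128), (0, 127), (2, 125), (4, 125), (6, 133), (8, 122), (10, 74), (12, 51), (14, 57), (16, 58)]
80 [(-16, 48), (-14, 44), (-12, 42), (-10, 38), (-8, 82), (-6, 123), (-4, 131), (-2, 126), (0, 122), (2, 123), (4, 126), (6, 135), (8, 119), (10, 69), (12, 54), (14, 52), (16, 56)]
86 [(-16, 43), (-14, 42), (-12, 45), (-10, 43), (-8, 95), (-6, 121), (-4, 131), (-2, 129), (0, 125), (2, 126), (4, 125), (6, 128), (8, 126), (10, 71), (12, 45), (14, 57), (16, 51)]
92 [(-16, 44), (-14, 47), (-12, 41), (-10, 38), (-8, 93), (-6, 138), (-4, 143), (-2, 134), (0, 120), (2, 126), (4, 130), (6, 134), (8, 120), (10, 96), (12, 105), (14, 110), (16, 61)]
```

The arm's edges run parallel to the base's y axis and touch the stop pin, so the clamp is home.

```bash
python3 -c "
from cell import arm
print(arm.sign_off())"
```

```text
the job is handed in; nothing more can be done
None
```

I nudged the aluminium plate along the rails at about 20 mm/s until it dropped over both pins. I then pushed the knob round until the clamp arm stalled on its stop, backed the robot clear, and handed the job in at about 12 s on the robot's clock.

- **Plate:** right after the push, the wrist depth was level at about 25.5 mm along the plate, and the pins showed in both holes. The final top view gave about 24–25 mm along the plate. The one low value there (18 mm) was at the holes.
- **Clamp:** the knob stopped moving at about 11 N. The last pictures put its centre at x between −0.5 and −1.2 mm, y 45 mm, against 0 and 45 mm expected. The arm's edges run parallel to the base's y axis, touching the stop pin. The small x offset is within the calibration error.
- **Other objects:** the pictures around the blank, cup and gauge were unchanged from the start.
- **Oddity:** while pressing on the stop, the force reading also showed about 9 N upward, which I did not explain. It was gone after backing off, and no check failed.

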